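# Hold the desoldering pump in the bench scanner's beam

## Task

Book out the blue desoldering pump at the scan station: first squeeze the orange trigger of the clamped hand scanner fully and let it spring back, to start a reading. Then pick up the blue pump, carry it over the things in between and finish holding it still and level in the beam, about 2 cm above the pad, centred over and in line with the yellow strip, never touching the station with it. Do not put it down: the program finishes with the pump still in the gripper, and everything else on the bench is left standing where it is.

Things in the scene. Friction and masses are not known exactly. Their poses are not given: they have to be found in the camera images.
- scan_station: Fixed scan station. Origin: pad centre at bench level; x along the pad, z up. Black pad 220 x 66 mm, top 12 mm above the bench; yellow strip 196 x 26 mm along its middle. At +y a grey hand scanner lies on its side, looking over the pad: x -37 to 37, y 62 to 172, up to 79 mm high. Its level black grip runs to x -136 mm, y 123 to 149, 31 to 65 mm above the bench, free beneath.
- squeeze_point (a point): Where to squeeze, in the station frame x -82, y 120, z 48 mm: midway between the orange trigger's front and the back of the grip. One jaw goes behind the grip (+y), one before the trigger (-y), closing along station y: about 56 mm across both at rest, 43 mm fully squeezed. Trigger 34 to 62 mm above the bench; free space beside both.
- trigger (a joint): Orange trigger, a 60 mm blade hinged about the vertical at its scanner end (station x -40, y 112 mm), its free end standing off the grip to -y. 0 = sprung out at rest, 0.32 rad = fully squeezed, at its stop. A spring returns it; fully squeezed takes about 6 N at the squeeze point.
- blue_pump: Blue desoldering pump to be carried, loose, lying down. 24 (x) x 194 (y) x 26 (z) mm, about 75 g. Origin: middle of its length at the underside; y along it, z up. Barrel 22 mm wide, y -71 to 64, z 1 to 23 mm: grip it across x near the origin, close to its centre of mass. Over the strip it may point either way.
- bit_box: Closed grey bit box, 87 (x) x 150 (y) x 42 mm, loose, standing between pump and scan station; leave alone. Origin: centre of the underside, z up.
- bit_cup: Black cup with iron tips, 64 mm wide, 91 mm high, loose, near the bench's front edge between pump and station; leave alone. Origin: centre of the underside, z up.
- spray_bottle: Small white mist bottle, 34 mm wide, 133 mm high, loose, between the cup and the bit box; leave alone. Origin: centre of the underside, z up.
- brown_pump: Brown desoldering pump like the blue one, 24 x 184 (y) x 26 mm, loose, lying at the back; leave alone. Origin: middle of its length at the underside, y along it, z up.
- solder_reel: Reel of solder wire, 53 mm wide, 66 mm high, loose, at the back; leave alone. Origin: underside, z up.

How it is judged (in metres and radians):
On the way, in this order (a step that is already met when the one before it is completed fails the run):
1. the scanner's trigger is squeezed in (at least 0.22 of 0.32 rad) between the jaws (value of joint trigger above 0.22 rad and contact force between the fingers and scan_station above 0.5 N), for 0.1 s.
2. the trigger is let go and has sprung back (value of joint trigger below 0.05 rad and contact force between the fingers and scan_station below 0.1 N), for 0.1 s.
3. the blue pump is lifted at least 60 mm off the bench in the gripper (height (world z) of blue_pump above 0.06 m and contact force between the fingers and blue_pump above 0.3 N), for 0.1 s.
At the end, for the whole second after the job is handed in: Gripper holds the blue pump at rest, underside 8-35 mm above the pad, its middle within 12 mm across and 20 mm along of the yellow strip's, in line with it and level within 0.15 rad, touching neither the station nor any other listed thing; trigger sprung back (x of blue_pump in the frame of scan_station between -0.02 and 0.02 m and y of blue_pump in the frame of scan_station between -0.012 and 0.012 m and z of blue_pump in the frame of scan_station between 0.02 and 0.047 m and angle between the y axis of blue_pump and the x axis of scan_station, either way round below 0.15 rad and angle between blue_pump's own z axis and vertical below 0.15 rad and linear speed of blue_pump below 0.02 m/s and angular speed of blue_pump below 0.15 rad/s and contact force between the fingers and blue_pump above 0.3 N and contact force between blue_pump and scan_station below 0.1 N and value of joint trigger below 0.05 rad and contact force between blue_pump and bit_box below 0.1 N and contact force between blue_pump and bit_cup below 0.1 N and contact force between blue_pump and spray_bottle below 0.1 N and contact force between blue_pump and brown_pump below 0.1 N and contact force between blue_pump and solder_reel below 0.1 N); the arm keeps its last pose, push and grip.
It fails at once if the pump touches the scan station (contact force between blue_pump and scan_station above 0.5 N).
It fails at once if one of the bit box, bit cup, spray bottle, brown pump and solder reel is moved more than 20 mm or tipped (distance of any of bit_box, bit_cup, spray_bottle, brown_pump, solder_reel from where it was at the start of the episode above 0.02 m or angle between any of bit_box, bit_cup, spray_bottle, brown_pump, solder_reel's own z axis and vertical above 0.3 rad).
It also fails if it takes over 56 s, if anything falls off the work surface, if the arm or the gripper's body presses on something with over 40 N, if the wrist force passes 120 N, or if a joint passes its speed limit or range.

## Robot

A 6-joint arm with a two-finger parallel gripper is mounted at the origin on a cart in front of the work surface, level with it; the furniture and walls round the work are solid. World frame = base frame: x ahead of the robot, y to its left, z up, the work surface at z = 0. Lengths are in mm, angles in rad, forces in N, time in s.
With the tool pointing down it reaches from about 400 to 925 mm from the base axis. Payload 12.5 kg.
Tool frame: the origin (TCP) lies between the finger pads; the fingertips stand 25 mm ahead of it and the grasp point (between the pads) lies 6 mm ahead of it; z points along the fingers, y is the line along which they close (so a half turn about z gives the same grasp; the last joint's range is limited). The gripper opens to 95 mm and grips with 3 to 60 N. Pads are 20 mm wide; open, the fingers measure 119 mm over their backs; the gripper's body (75 mm by 180 mm) begins 59 mm behind the grasp point.
Start: joints at [1.034, 0.491, 1.559, -0, 1.092, -0.106], TCP at [260.984, 567.918, 239.661] pointing down, gripper open.
Joint ranges: [-3.1, 3.1], [-0.84, 2.19], [0.05, 2.79], [-1.13, 4.28], [0.06, 2.93], [-2.69, 2.69]. Speed limits (rad/s): [2.22, 2.22, 2.79, 3.14, 3.14, 3.14].

## Interface

Orientations are given as [roll, pitch, yaw] about the fixed x, y, z axes, in that order (R = Rz(yaw) Ry(pitch) Rx(roll)).
In Python, from cell import state, read_camera, job_done, cut_out gives the robot as it stands. The module is installed in compiled form; this text tells all that it offers.
- The arm moves only by the tool jog_arm, never from a script. Its argument "motion" is a list of rows, each a list of 2 entries, a list of its own where there are three numbers: the shift along the tool's x, y, z in mm, then the turn about the tool's z in rad. A call has 1 to 5 rows; each row is the pose to reach, as a shift and turn from the pose commanded when the call began, along the tool's axes at that moment; what a row does not reach only later rows make up. A row lasts 1/10 s, in which the tool goes at most 50 mm and 8.59 degrees, less where a joint would pass 70% of its speed; a pose out of reach is approached as far as the arm can. A call with a gripper value outside its range is refused whole. "grip" is the closure, from 0 (fully open) to 1 (shut), set as the call begins (left out, the last holds). The fingers move at their own pace and stop on an object; the grip force is fixed at half the most. Time passes only in rows, so rows that repeat a pose let the fingers close. It gives the time, the measured TCP pose, the force, the opening and the grip force at its end, in the units of the state.
- state(): the state, without advancing time (a new reading comes with each control period).
- read_camera(name): name is "scene" or "top" or "wrist"; returns a dict with "img" (420x560x3 uint8, blue, green, red), "vertical_fov" (degrees; the focal length in pixels is half the picture's height over the tangent of half this angle, whatever the lens; pixels are square), "cx", "cy" (the principal point, pixels), "k1" (the pictures are not rectified: a ray, as slopes to the right and down, at radius r is drawn at 1 + k1 r^2 times it, then the intrinsics apply), "extrinsics" (4x4, takes a point from camera to world coordinates). Camera axes: x right, y up, looking along -z (the intrinsics and any distortion apply to the point x, -y, -z); pixel columns grow to the right and rows downward; lengths in mm; the calibration is good to about 2 mm. A picture is of the moment at which its call begins. There is no depth.
- job_done(): hands the job in; it is judged then, once.
Trained networks look in a picture, given as the dict that the camera call returned (one of the last four; its "shot" number tells which), for a name from the list of things; names that differ only in an ending like _2 or _b are one class to them, and where a whole thing is asked for, a point or a joint stands for the part that bears it (a point fixed in the world has none). Each returns a list of dicts, best first, with "p" (0 to 1); they miss things now and then, are a little off and sometimes report something else, mostly with a low value. They report only what shows in the picture. A call takes as long as a camera call.
- cut_out(name, picture): "region" (420x560 bool, what is visible of it) and "box" ([left, top, right, bottom] in pixels, round what is visible of it).
The state is a dict: "t": time; "joints": joint angles; "qvel": joint speeds; "tau": joint torques, N m; "eef_pos": TCP position; "tcp_rot": TCP orientation; "ft_force": force on the tool from outside, world axes, zero at the start; "moment": the same for the moment, N m; "opening": opening from 0.0 (shut) to 1.0 (fully open); "grip_force": force on a finger pad.
Only numpy, scipy, OpenCV 4.12 (cv2) and the standard library are available. Lean on these libraries where they do the work, as an engineer would, in place of code of your own. Each camera call takes 0.05 s, during which the arm holds its last target. There are 200 camera calls.

## Working session

There is one attempt and no reset: what is moved stays moved. The work goes in short steps, Python scripts to look and compute and a tool call to move; the robot and the scene stay as the last step left them, time stands still between calls to the robot, and variables do not carry over. Pictures are saved under pics/ and viewed, at most 10 in all, crops included, and the job is handed in when it is done.

Besides the shell and the picture viewer there is one more tool, called after "Call:" in YAML: its name, and indented under it one key for each argument. jog_arm: Moves the arm, as the interface text tells. Its arguments: {"type":"object","properties":{"motion":{"type":"array"},"grip":{"type":"number"}},"required":["motion"]}

```bash
mkdir -p pics
cat > h.py <<'E'
import numpy as np, cv2
from cell import state, read_camera, job_done, cut_out
def cam(p):
    f=210/np.tan(np.radians(p["vertical_fov"])/2); return f
def ray(p,uv):
    f=cam(p); d=np.array([(uv[0]-p["cx"])/f,(uv[1]-p["cy"])/f]); u=d.copy()
    for _ in range(20): u=d/(1+p["k1"]*(u@u))
    E=np.array(p["extrinsics"]); return E[:3,3],E[:3,:3]@np.array([u[0],-u[1],-1])
def onz(p,uv,z):
    o,d=ray(p,uv); return o+d*(z-o[2])/d[2]
def proj(p,X):
    E=np.array(p["extrinsics"]); c=E[:3,:3].T@(np.asarray(X,float)-E[:3,3]); u=np.array([c[0],-c[1]])/-c[2]
    u=u*(1+p["k1"]*(u@u)); return u*cam(p)+[p["cx"],p["cy"]]
E
python3 - <<'E'
from h import *
s=state(); print(s)
for n in ["scene","top"]:
    p=read_camera(n); cv2.imwrite(f"pics/{n}0.png",p["img"]); print(n,np.array(p["extrinsics"]).round(2).tolist())
    for o,z in dict(scan_station=12,blue_pump=20,bit_box=42,bit_cup=91,spray_bottle=133,brown_pump=20,solder_reel=66).items():
        for r in cut_out(o,p)[:1]:
            m=r["region"].astype(np.uint8); c,wh,a=cv2.minAreaRect(cv2.findNonZero(m))
            print(o,round(r["p"],2),r["box"],"c",onz(p,c,z).round()[:2], [onz(p,q,z).round()[:2].tolist() for q in cv2.boxPoints((c,wh,a))] if n=="top" else "")
E
```

```text
{'t': 0.0, 'joints': array([ 1.03439751e+00,  4.91538625e-01,  1.55944320e+00, -4.38463441e-05,
        1.09168749e+00, -1.05633110e-01]), 'qvel': array([ 5.97303149e-05, -9.04712692e-04, -2.88099608e-04,  6.51392888e-04,
        2.05687586e-03, -1.09489398e-04]), 'tau': array([ 4.03604326e-05, -6.12642646e+01, -2.58180159e+01,  6.92252791e-02,
        4.82313917e-02, -9.20005618e-05]), 'eef_pos': array([260.87707737, 567.71735157, 239.07688818]), 'tcp_rot': array([-3.14051789e+00, -7.48487522e-05,  2.71084714e+00]), 'ft_force': array([ 0.23598985, -0.32456038, -0.16032382]), 'moment': array([0.05687364, 0.00284176, 0.04028921]), 'grip_force': 0.0, 'opening': 1.0003696383937735}
scene [[0.76, 0.45, -0.47, 47.03], [-0.65, 0.55, -0.53, -537.35], [0.02, 0.71, 0.71, 850.5], [0.0, 0.0, 0.0, 1.0]]
scan_station 0.62 [155.9, 157.9, 268.7, 235.4] c [484. 296.] 
blue_pump 0.77 [314.9, 289.7, 387.5, 322.9] c [ 511. -235.] 
bit_box 0.57 [283.6, 206.1, 342.9, 259.3] c [596. -20.] 
bit_cup 0.77 [235.6, 248.2, 260.9, 283.0] c [377. -34.] 
spray_bottle 0.97 [259.2, 222.9, 273.3, 270.5] c [422. -49.]
[... 393 characters left out ...]
.0, 265.7] c [ 515. -226.] [[486.0, -143.0], [564.0, -300.0], [544.0, -309.0], [466.0, -153.0]]
bit_box 0.94 [262.0, 182.8, 326.7, 225.3] c [610.  -2.] [[576.0, 79.0], [665.0, 67.0], [645.0, -83.0], [557.0, -70.0]]
bit_cup 0.78 [281.5, 283.1, 306.3, 310.8] c [400.   1.] [[430.0, 31.0], [431.0, -29.0], [370.0, -29.0], [369.0, 31.0]]
spray_bottle 0.7 [288.1, 263.3, 305.7, 280.0] c [458.   4.] [[457.0, 27.0], [481.0, 3.0], [458.0, -20.0], [435.0, 4.0]]
brown_pump 0.72 [260.7, 147.8, 330.6, 158.6] c [732.  -4.] [[718.0, 79.0], [745.0, 79.0], [746.0, -88.0], [720.0, -87.0]]
solder_reel 0.91 [203.1, 120.3, 224.3, 148.0] c [767. 187.] [[792.0, 221.0], [807.0, 172.0], [742.0, 152.0], [727.0, 201.0]]
```

Run:
```python
import cv2
a=cv2.imread("pics/top0.png")[110:335,95:440]; cv2.imwrite("pics/topc.png",cv2.resize(a,(798,520),interpolation=cv2.INTER_CUBIC))
```

```text
(no output)
```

View pics/topc.png

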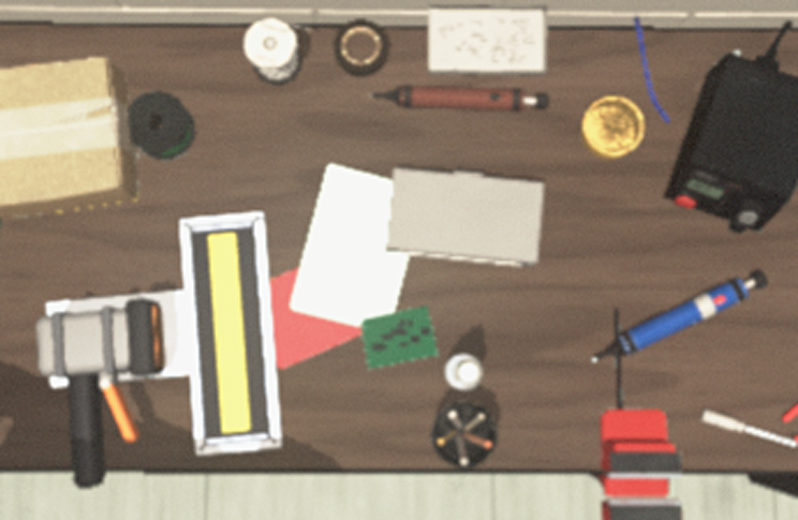

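The top view shows the station at left (strip from about (222,234) to (235,432) in the crop) with its grip pointing to the image bottom, so station x is roughly world +x. The blue pump is at about (680,315), with the bottle at (463,370), cup at (465,435) and box at (465,215). I'll refine the strip and the pump by colour.

```bash
cat >> h.py <<'E'
def blob(p,lo,hi,box):
    h=cv2.cvtColor(p["img"],cv2.COLOR_BGR2HSV); m=cv2.inRange(h,lo,hi); k=np.zeros_like(m); l,t,r,b=map(int,box); k[t:b,l:r]=m[t:b,l:r]
    n,L,S,C=cv2.connectedComponentsWithStats(k); i=1+np.argmax(S[1:,4]); return (L==i)
def axis(p,m,z):
    ys,xs=np.nonzero(m); P=np.array([onz(p,(x,y),z)[:2] for x,y in zip(xs,ys)]); c=P.mean(0); u=np.linalg.svd(P-c,full_matrices=False)[2][0]; t=(P-c)@u; w=(P-c)@[-u[1],u[0]]
    return c+u*(t.max()+t.min())/2,u,np.ptp(t),np.ptp(w)
E
python3 - <<'E'
from h import *
p=read_camera("top")
m=blob(p,(22,100,120),(35,255,255),(150,190,240,330)); c,u,l,w=axis(p,m,12); u=u*np.sign(u[0]); print("strip",c,u,np.arctan2(u[1],u[0]),l,w)
R=np.array([[u[0],-u[1]],[u[1],u[0]]]); print("squeeze",c+R@[-82,120],"grip end",c+R@[-136,136])
m=blob(p,(105,120,60),(125,255,255),(340,220,440,275)); r=axis(p,m,18); print("blue",r,np.arctan2(r[1][1],r[1][0]))
for X in [(-82,112),(-82,149),(-100,107)]:print(proj(p,[*(c+R@X),62]))
print(state()["tcp_rot"])
E
```

```text
strip [495.80868792 231.66876673] [0.99609262 0.08831472] 0.08842992941874182 199.66276152775816 30.2118344800355
squeeze [403.53132624 343.95807397] grip end [348.32928914 355.12656086]
blue (array([ 504.57938515, -204.48583937]), array([ 0.42786219, -0.90384398]), np.float64(68.79390149872438), np.float64(18.85361785908943)) -1.128670117798733
[140.66460468 294.47047136]
[123.51559415 295.99854063]
[143.40781056 302.6348819 ]
[ 3.14145655e+00 -6.76636353e-06  2.71078949e+00]
```

```bash
cat >> h.py <<'E'
from scipy.spatial.transform import Rotation as Rn
def move(target,yaw=None):
    s=state(); R=Rn.from_euler("xyz",s["tcp_rot"]).as_matrix(); d=R.T@(np.array(target)-s["eef_pos"])
    a=None
    if yaw is not None: a=(-(yaw-s["tcp_rot"][2])+np.pi/2)%np.pi-np.pi/2
    print("t",s["t"],"move",d.round(1),"turn",a,"j6",s["joints"][5])
S0=np.array([495.8,231.7]);SY=0.088
def st(x,y): return S0+[np.cos(SY)*x-np.sin(SY)*y,np.sin(SY)*x+np.cos(SY)*y]
E
python3 -c "
from h import *
print(st(-82,126)); move([*st(-82,126),140],SY)"
```

```text
[403.04360453 350.0057526 ]
t 0.85 move [-220.1 -138.7   99.7] turn -0.5188031596801004 j6 -0.10559576635643829
```

Call:
jog_arm:
  motion:
    - [[-36, -23, 16], -0.08]
    - [[-73, -46, 33], -0.2]
    - [[-110, -69, 50], -0.32]
    - [[-147, -92, 66], -0.44]
    - [[-183, -115, 83], -0.519]

```text
t: 1.35
eef_pos: [380.0, 385.6, 156.3]
tcp_rot: [3.141, 0.001, -3.048]
ft_force: [2.0, 0.0, 0.1]
opening: 0.999
grip_force: 0.0
```

```bash
python3 -c "
from h import *
move([*st(-82,126),140],SY)"
```

```text
t 1.35 move [-19.6 -37.6  16.3] turn 0.0051694960948283075 j6 -0.9932771297209488
```

Call:
jog_arm:
  motion:
    - [[-19, -37, 16], 0.0]
    - [[-19, -37, 16], 0.0]
    - [[-19, -37, 16], 0.0]

```text
t: 1.65
eef_pos: [401.9, 351.4, 140.6]
tcp_rot: [-3.142, -0.0, -3.056]
ft_force: [0.3, 0.0, -0.7]
opening: 1.0
grip_force: 0.0
```

Run:
```python
from h import *
move([*st(-82,126),140],SY)
p=read_camera("wrist"); im=p["img"].copy()
for X in [(-82,92,62),(-82,149,65),(-136,136,65),(-95,95,62)]:
    q=proj(p,[*st(*X[:2]),X[2]]); print(X,q); cv2.circle(im,tuple(int(v) for v in q),4,(255,0,255),1)
cv2.imwrite("pics/w1.png",im)
```

```text
t 1.65 move [-1.  -1.4  0.6] turn -0.00202360875976737 j6 -1.0623567409771761
(-82, 92, 62) [233.71870626 225.23061148]
(-82, 149, 65) [305.31567794 226.32437373]
(-136, 136, 65) [289.50462584 157.12894501]
(-95, 95, 62) [236.88103437 209.51164212]
```

View pics/w1.png

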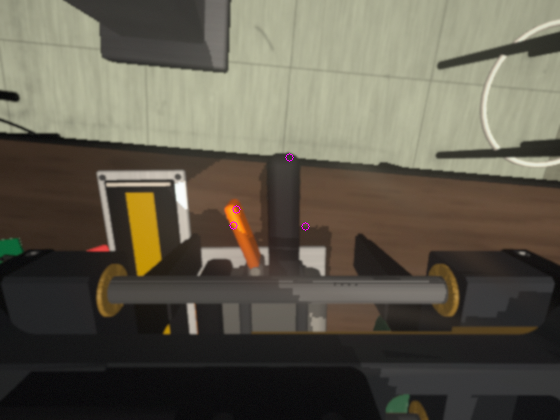

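The grip's edges at row 226 are at columns 269 and 299, about 3 mm to the −y side of what I predicted. The trigger tip is at (231,208), as expected. I'll shift −4 mm, go down and squeeze.

Call:
jog_arm:
  motion:
    - [[-1, -4, 40], 0]
    - [[-1, -4, 70], 0]
    - [[-1, -4, 86], 0]
    - [[-1, -4, 86], 0]

```text
t: 2.1
eef_pos: [401.6, 348.7, 53.3]
tcp_rot: [-3.141, -0.002, -3.052]
ft_force: [0.2, 0.5, 0.2]
opening: 1.0
grip_force: 0.0
```

Call:
jog_arm:
  motion:
    - [[0, 0, 0], 0]
    - [[0, 0, 0], 0]
    - [[0, 0, 0], 0]
    - [[0, 0, 0], 0]
    - [[0, 0, 0], 0]
  grip: 0.57

```text
t: 2.6
eef_pos: [402.5, 347.6, 55.0]
tcp_rot: [-3.141, -0.001, -3.053]
ft_force: [-1.4, -4.7, 0.8]
opening: 0.637
grip_force: 1.8
```

Call:
jog_arm:
  motion:
    - [[0, 0, 0], 0]
    - [[0, 0, 0], 0]
    - [[0, 0, 0], 0]
    - [[0, 0, 0], 0]
    - [[0, 0, 0], 0]

```text
t: 3.1
eef_pos: [402.0, 348.2, 54.5]
tcp_rot: [3.142, -0.001, -3.053]
ft_force: [-5.6, 3.0, -1.3]
opening: 0.44
grip_force: 29.9
```

Call:
jog_arm:
  motion:
    - [[0, 0, 0], 0]
    - [[0, 0, 0], 0]

```text
t: 3.3
eef_pos: [402.0, 348.2, 54.5]
tcp_rot: [3.142, -0.001, -3.053]
ft_force: [-5.1, 2.6, 0.2]
opening: 0.444
grip_force: 29.9
```

Call:
jog_arm:
  motion:
    - [[0, 0, 0], 0]
    - [[0, 0, 0], 0]
    - [[0, 0, 0], 0]
    - [[0, 0, 0], 0]
    - [[0, 0, 0], 0]
  grip: 0

```text
t: 3.8
eef_pos: [403.2, 348.2, 54.8]
tcp_rot: [3.141, 0.001, -3.054]
ft_force: [1.2, -0.5, 0.1]
opening: 0.803
grip_force: 0.5
```

Call:
jog_arm:
  motion:
    - [[0, 0, 0], 0]
    - [[0, 0, 0], 0]
    - [[0, 0, 0], 0]
    - [[0, 0, 0], 0]
    - [[0, 0, 0], 0]

```text
t: 4.3
eef_pos: [402.7, 348.0, 54.6]
tcp_rot: [3.142, -0.0, -3.053]
ft_force: [0.1, 0.2, -0.7]
opening: 1.001
grip_force: 0.0
```

Call:
jog_arm:
  motion:
    - [[0, 0, -40], 0]
    - [[0, 0, -88], 0]
    - [[-4, -30, -130], 0]
    - [[-8, -70, -145], 0.1]
    - [[-12, -118, -145], 0.2]

```text
t: 4.8
eef_pos: [425.9, 231.1, 202.2]
tcp_rot: [3.139, 0.005, 3.028]
ft_force: [0.5, -0.2, -1.0]
opening: 1.001
grip_force: 0.0
```

```bash
python3 -c "
from h import *
move([515,-226,200],2.025)"
```

```text
t 4.8 move [-140.4 -444.1    1.8] turn 1.002900497289645 j6 -1.0964799469676696
```

Call:
jog_arm:
  motion:
    - [[-14, -45, 0], 0.12]
    - [[-28, -90, 0], 0.24]
    - [[-43, -135, 0], 0.36]
    - [[-57, -180, 0], 0.48]
    - [[-71, -225, 0], 0.6]

```text
t: 5.3
eef_pos: [470.6, -2.0, 199.8]
tcp_rot: [3.141, 0.0, 2.425]
ft_force: [1.1, 0.9, -0.5]
opening: 0.998
grip_force: 0.0
```

```bash
python3 -c "
from h import *
move([515,-226,200],2.025)"
```

```text
t 5.3 move [-180.7 -139.7   -0.2] turn 0.39981651915864624 j6 -0.9989795899119577
```

Call:
jog_arm:
  motion:
    - [[-36, -28, 0], 0.1]
    - [[-72, -56, 0], 0.2]
    - [[-108, -84, 0], 0.3]
    - [[-144, -112, 0], 0.4]
    - [[-180, -139, 0], 0.4]

```text
t: 5.8
eef_pos: [516.0, -224.9, 199.6]
tcp_rot: [3.141, -0.0, 2.026]
ft_force: [0.7, -0.3, 0.2]
opening: 1.001
grip_force: 0.0
```

Call:
jog_arm:
  motion:
    - [[0, 0, 0], 0]
    - [[0, 0, 0], 0]
    - [[0, 0, 0], 0]

```text
t: 6.1
eef_pos: [515.7, -222.0, 199.5]
tcp_rot: [-3.141, -0.001, 2.03]
ft_force: [0.5, -0.2, 0.5]
opening: 0.996
grip_force: 0.0
```

Run:
```python
from h import *
p=read_camera("wrist"); im=p["img"].copy(); cv2.imwrite("pics/w2.png",im); s=state(); print(s["eef_pos"],s["tcp_rot"])
for r in cut_out("blue_pump",p)[:2]:
    m=r["region"]; print(r["p"],r["box"])
    a=axis(p,m,12); print(a, np.arctan2(a[1][1],a[1][0]))
```

```text
[ 515.84434871 -221.7479654   199.64207437] [-3.14148848e+00 -5.39157499e-04  2.03088489e+00]
0.8 [262.1, 104.3, 287.0, 273.8]
(array([ 511.620668 , -224.1807119]), array([ 0.43582427, -0.90003178]), np.float64(194.14251903005595), np.float64(23.221637305199778)) -1.1198424318519764
0.37 [489.4, 73.0, 560.0, 184.2]
(array([731.9871272 , -34.39721988]), array([ 0.02185035, -0.99976125]), np.float64(118.55220027931146), np.float64(32.321401774087605)) -1.5489442419205484
```

View pics/w2.png

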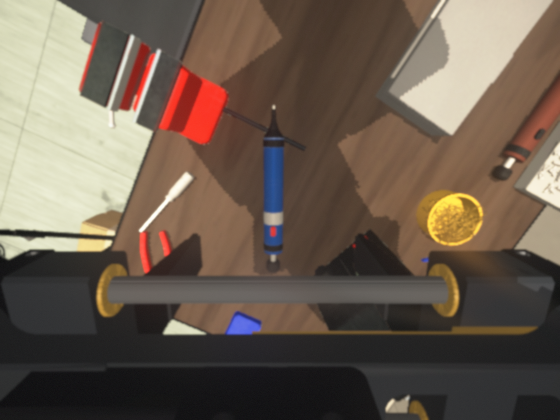

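The blue pump is fully visible, from tip (274,106) to end (273,272), length 194 mm as specified. The black rod of the red item at the left crosses near the pump's tip at (275,133), so I'll check it before lifting.

Run:
```python
from h import *
a=cv2.imread("pics/w2.png")[15:165,70:320]
b=read_camera("scene")["img"][260:400,230:420]
A=cv2.resize(a,(500,300),interpolation=cv2.INTER_CUBIC);B=cv2.resize(b,(407,300),interpolation=cv2.INTER_CUBIC)
out=np.zeros((600,500,3),np.uint8);out[:300]=A;out[300:,:407]=B
cv2.imwrite("pics/z.png",out)
```

```text
(no output)
```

View pics/z.png

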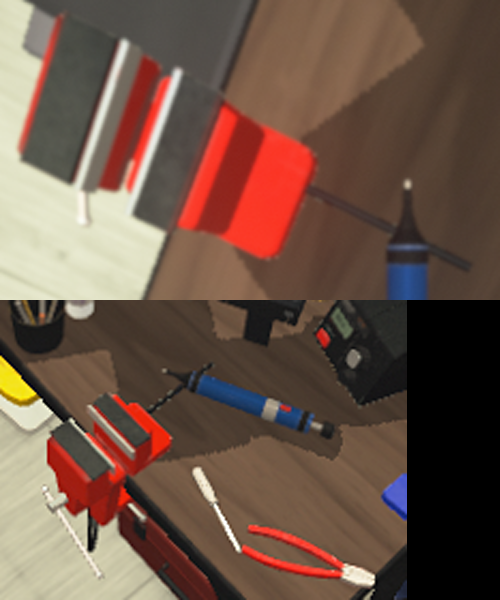

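The black rod runs under the pump's nose, because the pump hides it in both views, so lifting straight up is free. The red item is a vise near the nose. I'll triangulate its nearest corner to check the gripper body's clearance.

Run:
```python
from h import *
pw=read_camera("wrist"); ps=read_camera("scene")
def tri(a,b):
    o1,d1=ray(pw,a);o2,d2=ray(ps,b); d1/=np.linalg.norm(d1);d2/=np.linalg.norm(d2)
    t=np.linalg.lstsq(np.c_[d1,-d2],o2-o1,rcond=None)[0]; P,Q=o1+d1*t[0],o2+d2*t[1]; return (P+Q)/2,np.linalg.norm(P-Q)
c=np.array([511.6,-224.2]);u=np.array([.4358,-.9]);v=np.array([.9,.4358])
for a,b in [((207.5,144),(310,323)),((229,92),(301,308))]:
    P,e=tri(a,b); print(P.round(),e.round(1),"along",(P[:2]-c)@u,"across",(P[:2]-c)@v)
move([*(c+u*8),18],2.022); move([*(c-u*8),18],2.022)
```

```text
[ 421. -203.   14.] 1.6 along -58.260826967393676 across -72.3457917036292
[ 426. -152.   15.] 19.1 along -101.6609187980163 across -45.39850683780456
t 6.35 move [ -7.9  -5.1 181.8] turn 0.008957414827232668 j6 -0.9841764881557467
t 6.35 move [  8.1  -5.  181.8] turn 0.008957414827232668 j6 -0.9841764881557467
```

Call:
jog_arm:
  motion:
    - [[-3, -5, 45], 0.009]
    - [[-3, -5, 90], 0.009]
    - [[-3, -5, 130], 0.009]
    - [[-3, -5, 160], 0.009]
    - [[-3, -5, 170], 0.009]

```text
t: 6.85
eef_pos: [512.0, -226.8, 27.1]
tcp_rot: [-3.139, -0.003, 2.021]
ft_force: [0.8, -0.1, 0.2]
opening: 1.001
grip_force: 0.0
```

Call:
jog_arm:
  motion:
    - [[0, 0, 0], 0]
    - [[0, 0, 0], 0]

```text
t: 7.05
eef_pos: [513.5, -227.9, 30.8]
tcp_rot: [3.141, 0.001, 2.021]
ft_force: [0.5, -0.4, 0.3]
opening: 0.998
grip_force: 0.0
```

Call:
jog_arm:
  motion:
    - [[0, 0, 0], 0]
    - [[0, 0, 0], 0]
    - [[0, 0, 0], 0]
    - [[0, 0, 0], 0]
    - [[0, 0, 0], 0]
  grip: 0.9

```text
t: 7.55
eef_pos: [513.0, -227.8, 29.8]
tcp_rot: [3.141, 0.0, 2.021]
ft_force: [-0.1, -0.4, 0.1]
opening: 0.635
grip_force: 0.0
```

Call:
jog_arm:
  motion:
    - [[0, 0, 0], 0]
    - [[0, 0, 0], 0]
    - [[0, 0, 0], 0]
    - [[0, 0, 0], 0]
    - [[0, 0, 0], 0]

```text
t: 8.05
eef_pos: [512.9, -227.8, 29.6]
tcp_rot: [3.142, -0.0, 2.021]
ft_force: [-0.4, -0.6, 0.7]
opening: 0.233
grip_force: 30.0
```

Call:
jog_arm:
  motion:
    - [[0, 0, 0], 0]
    - [[0, 0, 0], 0]
    - [[0, 0, 0], 0]

```text
t: 8.35
eef_pos: [512.9, -227.8, 29.6]
tcp_rot: [3.142, -0.0, 2.021]
ft_force: [0.2, 0.3, -0.7]
opening: 0.235
grip_force: 30.0
```

Call:
jog_arm:
  motion:
    - [[0, 0, -15], 0]
    - [[0, 0, -50], 0]
    - [[0, 0, -95], 0]
    - [[0, 0, -140], 0]
    - [[0, 0, -180], 0]

```text
t: 8.85
eef_pos: [512.8, -227.7, 211.8]
tcp_rot: [3.141, 0.001, 2.021]
ft_force: [0.6, 0.2, -1.3]
opening: 0.234
grip_force: 30.0
```

Call:
jog_arm:
  motion:
    - [[0, 0, -5], 0]
    - [[0, 0, -5], 0]

```text
t: 9.05
eef_pos: [513.0, -227.8, 215.4]
tcp_rot: [3.14, 0.002, 2.021]
ft_force: [-0.1, -0.1, -0.7]
opening: 0.234
grip_force: 30.0
```

Run:
```python
from h import *
s=state(); print(s["opening"],s["grip_force"],s["ft_force"],s["eef_pos"])
p=read_camera("wrist"); cv2.imwrite("pics/w3.png",p["img"])
z=s["eef_pos"][2]-29.6+12
for r in cut_out("blue_pump",p)[:1]:
    a=axis(p,r["region"],z); d=a[0]-s["eef_pos"][:2]; R=Rn.from_euler("xyz",s["tcp_rot"]).as_matrix()
    print(r["p"],r["box"],a,"in tool",R.T@[*d,0],"axis yaw",np.arctan2(a[1][1],a[1][0])%np.pi,s["tcp_rot"][2]%np.pi)
move([*S0,215],SY)
```

```text
0.2344874519784847 29.99926507472992 [-0.14533346 -0.10408274 -0.65329718] [ 512.99917546 -227.81763938  215.4251283 ]
0.98 [256.0, 68.9, 301.3, 331.7] (array([ 502.46342245, -205.05083725]), array([ 0.43684784, -0.89953542]), np.float64(155.0375796661366), np.float64(23.921523278479693)) in tool [25.08294563  0.41660271 -0.04064096] axis yaw 2.022887794283358 2.0208229750906783
t 9.15 move [420.7 184.8  -1.2] turn -1.2087973922521034 j6 -0.9857867568865586
```

View pics/w3.png

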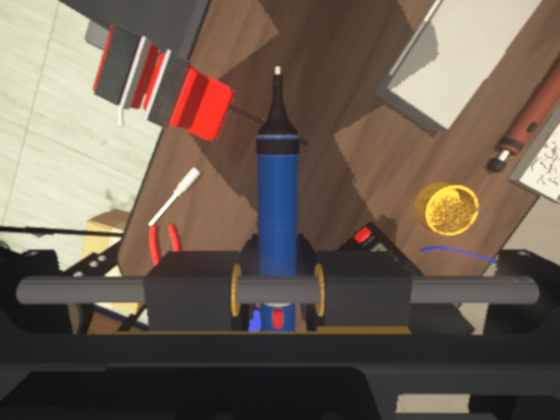

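```bash
python3 -c "
from h import *
print(st(80,-70)); move([*st(80,-70),215],SY)"
```

```text
[581.64249242 169.00178236]
t 9.15 move [326.9 234.8  -1.4] turn -1.2087973922521034 j6 -0.9857867568865586
```

Call:
jog_arm:
  motion:
    - [[15, 11, 0], -0.05]
    - [[45, 32, 0], -0.15]
    - [[75, 54, 0], -0.27]
    - [[110, 79, 0], -0.4]
    - [[145, 104, 0], -0.53]

```text
t: 9.65
eef_pos: [543.0, -50.5, 212.6]
tcp_rot: [-3.14, -0.003, 2.555]
ft_force: [0.9, 0.6, -1.3]
opening: 0.232
grip_force: 30.0
```

```bash
python3 -c "
from h import *
move([*st(80,-70),215],SY)"
```

```text
t 9.65 move [ 89.2 204.2  -2.3] turn -0.6741457546978928 j6 -1.1986119922165384
```

Call:
jog_arm:
  motion:
    - [[15, 35, 0], -0.13]
    - [[30, 71, 0], -0.27]
    - [[47, 107, 0], -0.41]
    - [[63, 143, 0], -0.55]
    - [[76, 173, 0], -0.67]

```text
t: 10.15
eef_pos: [576.3, 136.0, 212.5]
tcp_rot: [3.142, -0.003, -3.056]
ft_force: [0.7, -0.4, -0.1]
opening: 0.233
grip_force: 30.0
```

```bash
python3 -c "
from h import *
move([*st(80,-70),215],SY)"
```

```text
t 10.15 move [-8.2 32.4 -2.5] turn -0.002568778599767896 j6 -1.5361802617207925
```

Call:
jog_arm:
  motion:
    - [[-8, 22, -2], 0]
    - [[-8, 22, -2], 0]
    - [[-8, 22, -2], 0]
    - [[-8, 22, -2], 0]

```text
t: 10.55
eef_pos: [582.6, 155.7, 215.6]
tcp_rot: [-3.141, -0.002, -3.063]
ft_force: [0.3, 0.4, -1.0]
opening: 0.236
grip_force: 30.0
```

Run:
```python
from h import *
s=state(); p=read_camera("wrist"); im=p["img"].copy()
hsv=cv2.cvtColor(im,cv2.COLOR_BGR2HSV)
for lo in [(18,120,90)]:
    m=blob(p,lo,(35,255,255),(0,0,560,260)); a=axis(p,m,12); u=a[1]*np.sign(a[1][0]); print(a,np.arctan2(u[1],u[0]),m.sum())
    im[m]=(255,0,255)
for x in (-98,98):
  for y in (-13,13):
    cv2.circle(im,tuple(int(v) for v in proj(p,[*st(x,y),12])),4,(0,255,0),1)
cv2.imwrite("pics/w4.png",im)
for r in cut_out("blue_pump",p)[:1]:
    z=s["eef_pos"][2]-17.6; a=axis(p,r["region"],z); R=Rn.from_euler("xyz",s["tcp_rot"]).as_matrix(); d=R.T@[*(a[0]-s["eef_pos"][:2]),0]
    print(r["p"],"pump centre in tool x",d[0]+a[2]/2-97,d[1],"yaw",np.arctan2(a[1][1],a[1][0])%np.pi,s["tcp_rot"][2]%np.pi)
print(s["eef_pos"],s["tcp_rot"])
```

```text
(array([495.08491592, 227.87772718]), array([0.99532216, 0.09661163]), np.float64(198.25544611143297), np.float64(29.176750106570523)) 0.09676255250242766 4637
0.58 pump centre in tool x 5.973627664624274 -0.4797467495328121 yaw 0.08117224408042413 0.07834038210004879
[582.61926669 155.70032085 215.61822259] [-3.14140806e+00 -1.80859231e-03 -3.06325227e+00]
```

View pics/w4.png

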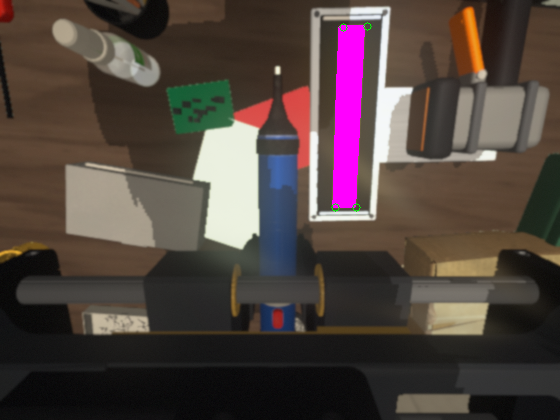

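The strip (magenta, columns 332–366) is found complete, about 3 mm to the −y side of the top camera's estimate, in agreement with the first wrist look. The pump hangs straight in the jaws. I'll use strip centre (495.3, 228.8) and yaw 0.095.

```bash
python3 -c "
from h import *
move([500.3,229.3,110],.095)"
```

```text
t 10.65 move [ 76.5  79.9 106.3] turn -0.017063949731364936 j6 -1.4972801380233758
```

Call:
jog_arm:
  motion:
    - [[25, 26, 0], -0.017]
    - [[51, 53, 10], -0.017]
    - [[76, 80, 40], -0.017]
    - [[76, 80, 75], -0.017]
    - [[76, 80, 106], -0.017]

```text
t: 11.15
eef_pos: [500.2, 230.4, 109.9]
tcp_rot: [3.141, 0.001, -3.045]
ft_force: [0.6, 1.0, -0.9]
opening: 0.233
grip_force: 30.0
```

Call:
jog_arm:
  motion:
    - [[0, 0, 0], 0]
    - [[0, 0, 0], 0]
    - [[0, 0, 0], 0]

```text
t: 11.45
eef_pos: [501.8, 230.1, 112.2]
tcp_rot: [3.141, 0.002, -3.046]
ft_force: [-0.6, 0.8, 0.1]
opening: 0.232
grip_force: 30.0
```

Run:
```python
from h import *
move([500.3,229.3,61.6],.095); s=state(); print(s["eef_pos"])
for n in ["top","wrist"]:
    p=read_camera(n); cv2.imwrite(f"pics/v_{n}.png",p["img"])
    # check by nose tip: image of tip vs predicted tip pose
    X=np.array([s["eef_pos"][0]-(5+97)*np.cos(.095),s["eef_pos"][1]-102*np.sin(.095),s["eef_pos"][2]-17.6]); print(n,"pred tip",proj(p,X))
    for r in cut_out("blue_pump",p)[:1]: print(r["p"],r["box"])
a=cv2.imread("pics/v_top.png")[180:330,100:250];b=cv2.imread("pics/v_wrist.png")[0:300,150:450]
cv2.imwrite("pics/v.png",np.hstack([cv2.resize(a,(400,400)),cv2.resize(b,(400,400))]))
```

```text
t 11.45 move [ 1.6 -0.7 50.6] turn 0.00042004387322291947 j6 -1.355976298575516
[501.76582761 230.12264694 112.17819618]
top pred tip [191.65419749 297.18616523]
wrist pred tip [278.47226887  68.99508923]
0.82 [255.0, 69.4, 303.4, 334.5]
```

View pics/v.png

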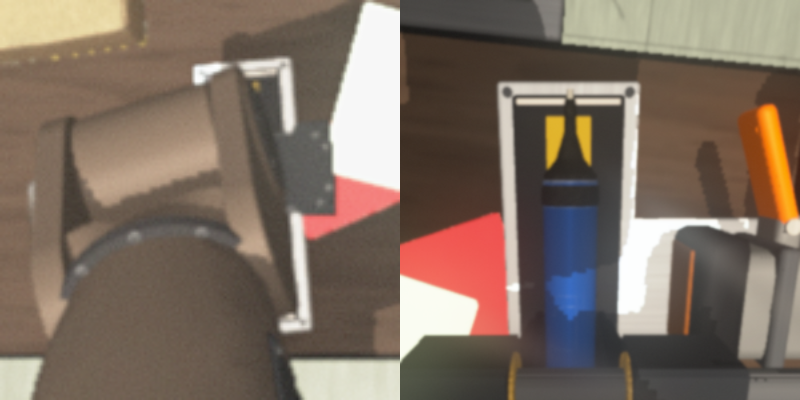

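The wrist view shows the pump centred over and in line with the strip, with its tip at the predicted pixel. The trigger is clear. Descending.

Call:
jog_arm:
  motion:
    - [[1, -1, 12], 0]
    - [[1, -1, 26], 0]
    - [[1, -1, 38], 0]
    - [[1, -1, 46], 0]
    - [[1, -1, 50], 0]

```text
t: 12.15
eef_pos: [499.7, 229.1, 59.6]
tcp_rot: [-3.141, -0.001, -3.045]
ft_force: [0.1, -0.1, -1.1]
opening: 0.236
grip_force: 30.0
```

Call:
jog_arm:
  motion:
    - [[0, 0, 0], 0]
    - [[0, 0, 0], 0]
    - [[0, 0, 0], 0]
    - [[0, 0, 0], 0]
    - [[0, 0, 0], 0]

```text
t: 12.65
eef_pos: [500.1, 229.3, 60.9]
tcp_rot: [3.141, 0.001, -3.045]
ft_force: [0.1, 0.6, -0.3]
opening: 0.233
grip_force: 30.0
```

Call:
jog_arm:
  motion:
    - [[0, 0, 0], 0]
    - [[0, 0, 0], 0]
    - [[0, 0, 0], 0]
    - [[0, 0, 0], 0]
    - [[0, 0, 0], 0]

```text
t: 13.15
eef_pos: [500.0, 229.2, 60.6]
tcp_rot: [3.142, 0.0, -3.045]
ft_force: [-0.6, -0.3, -1.0]
opening: 0.235
grip_force: 30.0
```

Run:
```python
from h import *
s=state(); print(s["eef_pos"],s["tcp_rot"],s["ft_force"],s["grip_force"],abs(s["qvel"]).max())
p=read_camera("wrist"); cv2.imwrite("pics/end.png",p["img"])
m=blob(p,(18,120,90),(35,255,255),(200,30,350,260)); ys,xs=np.nonzero(m); print("strip cols at visible rows",[(y,xs[ys==y].min(),xs[ys==y].max()) for y in sorted(set(ys))[2::6]])
for y in (-13,0,13): 
    print(y,proj(p,[495.3-90*np.cos(.095)-y*np.sin(.095),228.8-90*np.sin(.095)+y*np.cos(.095),12]))
print("tip",proj(p,[s["eef_pos"][0]-102*np.cos(.095),s["eef_pos"][1]-102*np.sin(.095),s["eef_pos"][2]-17.6]),cut_out("blue_pump",p)[0]["box"])
```

```text
[500.01095748 229.2169821   60.6299767 ] [ 3.14151107e+00  3.07230382e-05 -3.04546360e+00] [-0.5746343  -0.25319396 -0.97018362] 29.999321401119232 0.0036247341922342633
strip cols at visible rows [(np.int64(79), np.int64(255), np.int64(274)), (np.int64(85), np.int64(255), np.int64(273)), (np.int64(91), np.int64(255), np.int64(273)), (np.int64(97), np.int64(255), np.int64(273)), (np.int64(103), np.int64(256), np.int64(272)), (np.int64(109), np.int64(256), np.int64(270)), (np.int64(115), np.int64(255), np.int64(268)), (np.int64(121), np.int64(256), np.int64(266)), (np.int64(127), np.int64(256), np.int64(261)), (np.int64(133), np.int64(257), np.int64(257))]
-13 [257.5375065   92.23493701]
0 [278.58721269  92.28340044]
13 [299.63667963  92.32630141]
tip [278.7982347   68.93796426] [255.5, 67.0, 300.9, 331.8]
```

View pics/end.png

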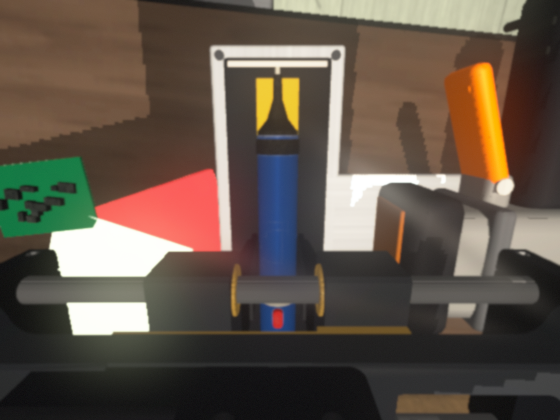

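The pump lies centred over the strip, with the strip's columns 255–299 around its nose at 278. It is still, level and about 2 cm above the pad, and the trigger is out.

```bash
python3 -c "
from cell import job_done
print(job_done())"
```

```text
the job is handed in; nothing more can be done
None
```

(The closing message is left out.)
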